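Slide the third drive between its neighbours on the mounting plate

ROBOT

A 6-joint arm with a two-finger parallel gripper is mounted at the origin on the work surface. World frame = base frame: x ahead of the robot, y to its left, z up, the work surface at z = 0. Lengths are in m, angles in rad, forces in N, time in s.
With the tool pointing down it reaches from about 0.35 to 0.975 m from the base axis. Payload 7.1 kg.
Tool frame: the origin (TCP) lies at the centre of the arm's flange, where the gripper is bolted on; the fingertips stand 182 mm ahead of it and the grasp point (between the pads) lies 163 mm ahead of it; z points along the fingers, y is the line along which they close (so a half turn about z gives the same grasp; the last joint's range is limited). The gripper opens to 88 mm and grips with 3 to 60 N. Pads are 20 mm wide; open, the fingers measure 115 mm over their backs; the gripper's body (75 mm by 178 mm) begins 61 mm behind the grasp point.
Start: joints at [-0.019, 0.423, 1.63, -0, 1.089, -0.019], TCP at [0.625, 0, 0.405] pointing down, gripper open.
Joint ranges: [-3, 3], [-0.9, 2.11], [0.09, 2.58], [-1.31, 4.45], [0.11, 2.69], [-2.54, 2.54]. Speed limits (rad/s): [2.39, 2.39, 3.01, 3.14, 3.14, 3.14].

INTERFACE

Orientations are given as a unit quaternion [w, x, y, z].
In Python, from cell import robot gives the robot as it stands. The module is installed in compiled form; this text tells all that it offers. Calls block until the motion is done:
- robot.reach(position, orientation): joint-space move of the TCP to a pose.
- robot.move_linear(position, orientation=None, velocity=0.15): straight line of the TCP; orientation=None keeps the orientation; velocity is the mean speed in m/s.
- robot.move_j(angles): joint-space move.
- robot.command_gripper(opening): opening from 0.0 (shut) to 1.0 (fully open); the grip force is fixed at half the most; returns when the fingers have stopped.
- robot.hold(seconds).
- robot.ik(position, orientation): joint angles nearest the present ones, or None.
- robot.state(): the state.
- robot.capture(name): name is "scene" or "side" or "wrist"; returns the picture (420x560x3 uint8, red, green, blue); there is no depth.
- robot.calibration(name): a dict with "mtx" (3x3 intrinsics, pixels), "T" (4x4, takes a point from camera to world coordinates). Camera axes: x right, y down, z forward; pixel columns grow to the right and rows downward; lengths in m; the calibration is good to about 2 mm. A picture is of the moment at which its call begins: read the wrist's pose just before it. calibration takes no time and is no camera call; for the wrist camera it gives the pose at the moment of the call.
A pose or a line that the arm cannot do raises robot.IKError and nothing moves.
- robot.sign_off(): hands the job in; it is judged then, once.
The state is a dict: "time_s": time; "joints": joint angles; "qvel": joint speeds; "joint_torque": joint torques, N m; "tcp_pos": TCP position; "ee_rot": TCP orientation; "ft_force": force on the tool from outside, world axes, zero at the start; "ft_torque": the same for the moment, N m; "width": opening from 0.0 (shut) to 1.0 (fully open); "grasp_force": force on a finger pad.
Only numpy, scipy, OpenCV 4.12 (cv2) and the standard library are available. Lean on these libraries where they do the work, as an engineer would, in place of code of your own. Each camera call takes 0.05 s, during which the arm holds its last target. There are 200 camera calls.

TASK

The loose drive lying askew on the mounting plate belongs in the empty place between the two drives already screwed down. Push it along the plate with your fingers, easing it into the narrow gap without ramming the neighbours, until its two ends are in line with theirs, then draw your hand away. Only push it: do not pinch, lift or tip it, and leave all the other things where they are.

Things in the scene. Friction and masses are not known exactly. Their poses are not given: they have to be found in the camera images.
- drive: the loose drive on its back, keypad up, about 0.7 kg. Grey shell 118 (x) x 68 (y) mm, upright sides to 68 mm; pale cover on top to 80 mm. At each end a metal foot 50 mm wide, 5 mm thick sticks out 5 mm at the bottom: 128 mm overall. Origin: centre of underside; x along its length, away from the robot. Starts flat on the plate before the gap, up to 50 mm to either side, turned up to 0.35 rad
- plate: fixed zinc-grey mounting plate 460 x 460 x 3 mm on the bench; origin under its centre, x to its far edge, y left. Near half bare but for contactor and breaker in its corners. Grey slotted wiring ducts 40 mm wide, 60 mm high: one along the far edge (near face 29 mm past the screwed-down drives' far feet), one at 190 mm either side of the middle, from x = -38 mm to the far duct
- bay (a point): the empty place: point on the plate's upper face midway between the two screwed-down drives; x along the gap to the far edge, y left, z up. When the loose drive is in place its origin and axes match this. Gap 74 mm wide, so 3 mm to spare each side; the neighbours' shells span x = -59 to 59 mm, their feet -64 to 64 mm. Four small dark tapped holes mark it
- left_drive: screwed-down drive on the left (+y) of the gap, same form and size as the loose one, fixed to the plate with its origin 71 mm left of the empty place's point
- right_drive: screwed-down drive on the right (-y) of the gap, same form and size as the loose one, fixed to the plate with its origin 71 mm right of the empty place's point
- contactor: loose contactor standing on the near left of the plate, grey with a pale top, 75 x 45 x 80 mm; origin under its centre
- breaker: loose three-pole circuit breaker standing on the near right of the plate, white with a black toggle, 85 x 54 x 72 mm; origin under its centre
- screwdriver: screwdriver, 160 mm long, lying on the bench to the left of the plate
- tape: blue roll of tape, 90 mm across and 19 mm high, lying on the bench to the left of the plate; origin under its centre
- ferrules: clear jar with a yellow cap, 56 mm across and 75 mm high, on the bench to the right of the plate; origin under its centre
- screw_tray: red open tray, 100 x 70 x 35 mm, on the bench to the left of the plate; origin under its centre
- spare_carton: small brown carton, 130 x 90 x 70 mm, on the bench near right; origin under its centre

How it is judged:
On the way:
1. the drive is half way into the gap, flat on the plate (x of drive in the frame of bay between -0.075 and -0.01 m and y of drive in the frame of bay between -0.006 and 0.006 m and z of drive in the frame of bay below 0.005 m), for 0.2 s.
At the end, for the whole second after the job is handed in: The drive lies flat and at rest on the plate between the two screwed-down drives, its ends within 5 mm of being in line with theirs (origin within 5 mm of the place's point along the gap and 4.5 mm across it), within 0.06 rad of square (x of drive in the frame of bay between -0.005 and 0.005 m and y of drive in the frame of bay between -0.0045 and 0.0045 m and z of drive in the frame of bay between -0.004 and 0.004 m and angle between the x axis of drive and the x axis of bay, either way round below 0.06 rad and angle between drive's own z axis and vertical below 0.04 rad and linear speed of drive below 0.01 m/s); the robot touches nothing.
It fails at once if the drive is lifted more than 8 mm off the plate or tipped (z of drive in the frame of bay above 0.008 m or angle between drive's own z axis and vertical above 0.12 rad).
It fails at once if the drive is pinched: held from both sides between the fingers (x of the grasp point in the frame of drive between -0.058 and 0.058 m and y of the grasp point in the frame of drive between -0.033 and 0.033 m and z of the grasp point in the frame of drive below 0.078 m and contact force between the fingers and drive above 1 N).
It fails at once if the drive is rammed or jammed against a neighbour with more than 40 N (contact force between drive and left_drive above 40 N or contact force between drive and right_drive above 40 N).
It fails at once if another loose thing is moved by more than 20 mm (distance of any of contactor, breaker, screwdriver, tape, ferrules, screw_tray, spare_carton from where it was at the start of the episode above 0.02 m).
It also fails if it takes over 72 s, if anything falls off the work surface, if the arm or the gripper's body presses on something with over 40 N, if the wrist force passes 120 N, or if a joint passes its speed limit or range.

## Working session

There is one attempt and no reset: what is moved stays moved. The work goes in short steps, each a Python script; the robot and the scene stay as the last script left them, time stands still between calls to the robot, and variables do not carry over. Pictures are saved under pics/ and viewed, at most 10 in all, crops included, and the job is handed in when it is done.

```bash
mkdir -p pics; python3 - <<'E'
from cell import robot
import cv2,numpy as np
for n in ("scene","side","wrist"):
    c=robot.calibration(n);print(n,np.round(c["mtx"],1).tolist(),np.round(c["T"],3).tolist())
    im=robot.capture(n);cv2.imwrite(f"pics/{n}0.png",im[:,:,::-1])
print(robot.state())
E
```

```text
scene [[511.9, 0.0, 280.9], [0.0, 511.9, 205.0], [0.0, 0.0, 1.0]] [[0.842, 0.3, -0.448, 1.223], [0.539, -0.441, 0.718, -1.094], [0.018, -0.846, -0.533, 0.879], [0.0, 0.0, 0.0, 1.0]]
side [[546.2, 0.0, 276.4], [0.0, 546.2, 205.0], [0.0, 0.0, 1.0]] [[-0.981, -0.153, 0.12, 0.375], [-0.194, 0.737, -0.648, 1.024], [0.01, -0.659, -0.752, 1.189], [0.0, 0.0, 0.0, 1.0]]
wrist [[308.0, 0.0, 282.4], [0.0, 308.0, 205.6], [0.0, 0.0, 1.0]] [[1.0, 0.001, -0.002, 0.625], [0.001, -0.962, -0.272, 0.074], [-0.002, 0.272, -0.962, 0.384], [0.0, 0.0, 0.0, 1.0]]
{'time_s': 0.15, 'joints': array([-1.89859012e-02,  4.23671256e-01,  1.63051441e+00, -1.26442016e-05,
        1.08863684e+00, -1.90300256e-02]), 'qvel': array([-0.00043669, -0.00309804, -0.00290014, -0.00011661, -0.00033601,
       -0.00114899]), 'joint_torque': array([ 9.52650989e-04, -5.44981134e+01, -2.73919362e+01,  6.45430083e-02,
        2.04369903e-02, -3.19723256e-05]), 'tcp_pos': array([6.24774070e-01, 3.73906682e-05, 4.04076442e-01]), 'ee_rot': array([-4.39120577e-04,  7.07088972e-01,  7.07124323e-01, -4.30509087e-04]), 'ft_force': array([0.74354902, 0.09740411, 1.03182071]), 'ft_torque': array([-0.01725506, -0.0215499 ,  0.05083996]), 'grasp_force': 0.0, 'width': 1.0003322564874189}
```

View pics.

```bash
python3 -c "
import cv2,numpy as np
a=[cv2.imread(f'pics/{n}0.png') for n in ('scene','side')]
for n,i in zip('ab',a): cv2.imwrite(f'pics/{n}.png',cv2.resize(i,(800,600)))"
```

```text
(no output)
```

View pics/side0.png

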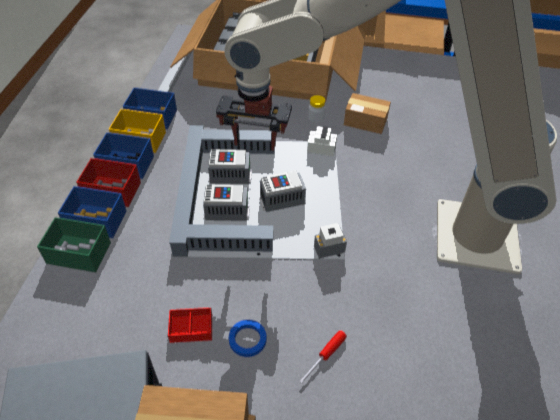

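View pics/wrist0.png

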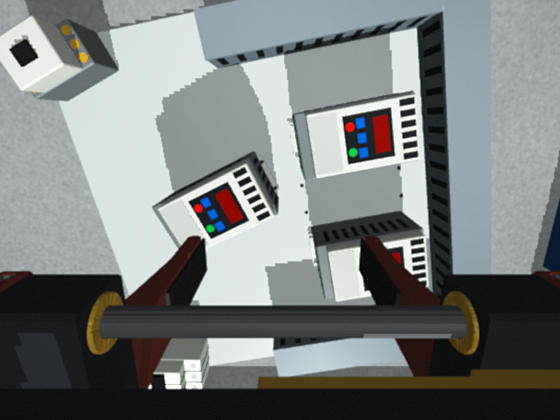

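```bash
cat > h.py <<'E'
from cell import robot
import cv2,numpy as np
def ray(n,px,z,cal=None):
    c=cal or robot.calibration(n);T=c["T"]
    px=np.atleast_2d(np.array(px,float))
    d=np.c_[px,np.ones(len(px))]@np.linalg.inv(c["mtx"]).T@T[:3,:3].T
    return T[:3,3]+d*((z-T[2,3])/d[:,2])[:,None]
def proj(n,P,cal=None):
    c=cal or robot.calibration(n);T=c["T"]
    q=(np.atleast_2d(P)-T[:3,3])@T[:3,:3]@c["mtx"].T
    return q[:,:2]/q[:,2:]
Q=[0,.70710678,.70710678,0]
def snap(name):
    c=robot.calibration("wrist");im=robot.capture("wrist")[:,:,::-1].copy()
    cv2.imwrite(f"pics/{name}.png",im);np.savez(f"pics/{name}.npz",mtx=c["mtx"],T=c["T"]);return im,c
E
python3 - <<'E'
from h import *
print(np.round(ray("wrist",[[153,206],[252,153],[278,213],[296,113],[413,93],[418,160],[310,178],[313,235],[425,237]],.083),3))
print(np.round(ray("wrist",[[305,185],[303,212],[400,167],[402,195]],.003),3))
robot.move_linear([0.60,-0.13,0.50],Q,velocity=0.2)
im,c=snap("w1");print(robot.state()["time_s"])
for p in [(0.55,0,.083)]:print(proj("wrist",p))
E
```

```text
[[ 0.493 -0.011  0.083]
 [ 0.595  0.042  0.083]
 [ 0.62  -0.018  0.083]
 [ 0.637  0.08   0.083]
 [ 0.744  0.097  0.083]
 [ 0.756  0.036  0.083]
 [ 0.652  0.018  0.083]
 [ 0.656 -0.042  0.083]
 [ 0.773 -0.044  0.083]]
[[ 0.653 -0.006  0.003]
 [ 0.651 -0.042  0.003]
 [ 0.77   0.017  0.003]
 [ 0.776 -0.019  0.003]]
1.1667
[[241.18041917  70.90404233]]
```

View pics/w1.png

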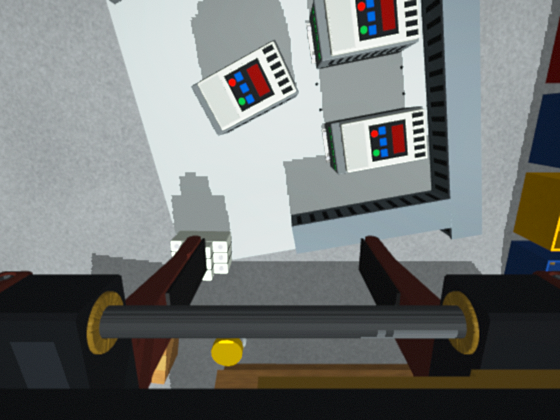

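```bash
python3 - <<'E'
from h import *
robot.move_linear([0.63,-0.06,0.49],Q,velocity=0.2)
im,c=snap("w2");print(robot.state()["time_s"])
p=proj("wrist",[[.53,.0,.083],[.66,.05,.083],[.55,.08,.003],[.66,.06,.07]]).astype(int);print(p)
for u,v in p: print(im[v,u])
cv2.imwrite("pics/w2c.png",cv2.resize(im[:270,100:500],(800,540),interpolation=cv2.INTER_CUBIC))
E
```

```text
1.75
[[200 130]
 [308  86]
 [225  69]
 [307  79]]
[237 241 237]
[220 225 220]
[152 153 145]
[220 225 217]
```

View pics/w2c.png

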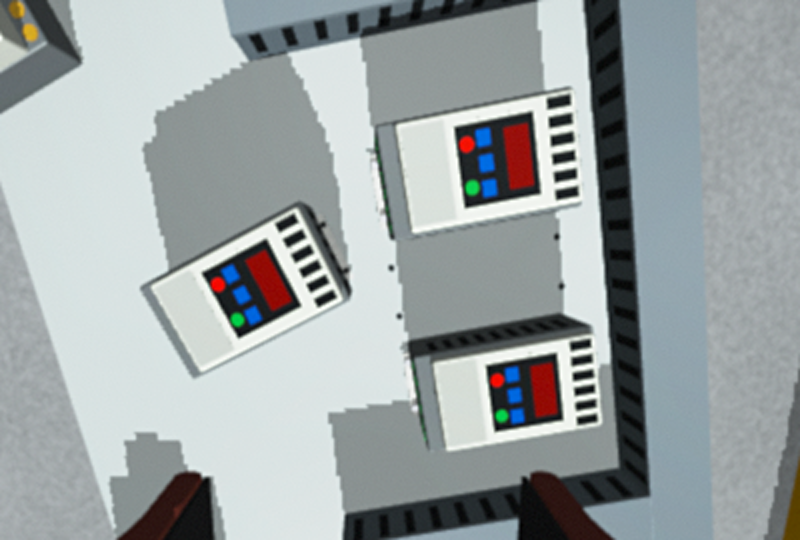

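```bash
cat >> h.py <<'E'
def keypads(im,c,z=0.083):
    hsv=cv2.cvtColor(im,cv2.COLOR_BGR2HSV)
    S=4; big=cv2.resize(im,None,fx=S,fy=S,interpolation=cv2.INTER_CUBIC)
    hsv=cv2.cvtColor(big,cv2.COLOR_BGR2HSV)
    m=((hsv[...,2]<110)|(hsv[...,1]>120)).astype(np.uint8)
    out=[]
    for k in cv2.findContours(m,cv2.RETR_EXTERNAL,cv2.CHAIN_APPROX_NONE)[0]:
        if cv2.contourArea(k)<300: continue
        w=ray(None,(k[:,0]+.5)/S-.5,z,c)[:,:2]
        (cx,cy),(a,b),t=cv2.minAreaRect((w*1000).astype(np.float32))
        if not(28<min(a,b)<60 and max(a,b)<70): continue
        t=np.deg2rad(t); t=(t+np.pi/4)%(np.pi/2)-np.pi/4
        out.append((cx/1000,cy/1000,t,a,b))
    return out
E
python3 - <<'E'
from h import *
im=cv2.imread("pics/w2.png");c=dict(np.load("pics/w2.npz"))
for k in keypads(im,c):print(np.round(k,4))
f=lambda p:np.array(p)/2-.25+[100,0]
for n,p,z in [("loose",[(150,288),(302,207),(348,295),(197,373)],.083),("left",[(397,124),(572,89),(582,203),(411,235)],.083),("right",[(432,360),(590,333),(601,421),(443,450)],.083),("holes",[(391,268),(556,237),(561,286),(399,316)],.003)]:
    w=ray(None,f(p),z,c)[:,:2];e=w[1]-w[0];e2=w[2]-w[3]
    print(n,np.round(w.mean(0),4),"yaw",np.arctan2(e[1],e[0]).round(3),np.arctan2(e2[1],e2[0]).round(3),"sides",np.linalg.norm(np.roll(w,-1,0)-w,axis=1).round(3))
E
```

```text
[ 0.7323 -0.0812  0.1838 44.6729 44.6315]
[ 5.59100e-01 -1.60000e-02  4.64800e-01  4.49664e+01  4.47417e+01]
[ 0.7064  0.0584  0.1849 44.8459 44.6181]
[ 0.43    0.1117  0.4735 69.6539 40.0317]
loose [ 0.5571 -0.0178] yaw 0.466 0.472 sides [0.106 0.058 0.109 0.059]
left [0.7021 0.0564] yaw 0.184 0.181 sides [0.101 0.062 0.103 0.062]
right [ 0.7268 -0.0807] yaw 0.176 0.196 sides [0.1   0.059 0.105 0.061]
holes [ 0.7113 -0.0131] yaw 0.184 0.186 sides [0.122 0.036 0.122 0.036]
```

```bash
cat >> h.py <<'E'
from scipy.spatial.transform import Rotation as R
BAY=np.array([0.7113,-0.0131]);YAW=0.184
B=np.array([[np.cos(YAW),-np.sin(YAW)],[np.sin(YAW),np.cos(YAW)]])
def W(x,y,tipz): # bay xy, fingertip height in world -> TCP position
    return np.r_[BAY+B@[x,y],tipz+.182]
def ori(yaw_y): # yaw (bay frame) of the tool's closing line
    t=YAW+yaw_y; y=np.array([np.cos(t),np.sin(t),0]);z=np.array([0,0,-1.])
    q=R.from_matrix(np.c_[np.cross(y,z),y,z]).as_quat();return q[[3,0,1,2]]
def lin(x,y,z,q=None,v=.15):
    robot.move_linear(W(x,y,z),q,velocity=v)
    s=robot.state();print("t%.1f"%s["time_s"],"F",np.round(s["ft_force"],1),"err",np.round((s["tcp_pos"]-W(x,y,z))*1e3,1))
def look(name): # loose drive pose in the bay frame
    im,c=snap(name)
    for k in keypads(im,c):
        p=B.T@(np.array(k[:2])-BAY)
        a=k[2]-YAW;p-=.0082*np.array([np.cos(a),np.sin(a)])
        print("drive in bay mm/rad",np.round(p*1e3,1),round(a,3),"size",np.round(k[3:],1))
E
python3 - <<'E'
from h import *
print(np.round(keypads(cv2.imread("pics/w2.png"),dict(np.load("pics/w2.npz")))[1],3))
q=ori(0);print(q,robot.ik(W(-.158,.105,.015),q))
robot.command_gripper(.7)
robot.reach(W(-.158,.105,.14),q)
lin(-.158,.105,.015,v=.1)
lin(-.158,.075,.015,v=.06)
lin(-.158,.044,.015,v=.03)
lin(-.158,.06,.015,v=.06)
lin(-.158,.06,.14)
robot.move_linear([0.63,-0.06,0.49],Q,velocity=.25)
look("w3")
E
```

```text
[ 5.5900e-01 -1.6000e-02  4.6500e-01  4.4966e+01  4.4742e+01]
[0.         0.63915432 0.76907851 0.        ] [ 9.15343975e-02  6.26511765e-01  1.91482218e+00 -4.44089210e-16
  6.00258704e-01 -9.24656025e-02]
t4.7 F [-0.1  0.5  0.2] err [0.3 0.  0.6]
t5.3 F [-0.3 -0.1 -0.6] err [-0.1 -0.4 -0.1]
t6.5 F [-0.3 -0.2 -0.7] err [-0.5 -0.2 -0.2]
t6.9 F [-0.3  1.2  0.1] err [-0.1  0.6  0. ]
t7.9 F [-0.7  0.5 -0.3] err [-0.4 -0.1 -0.7]
drive in bay mm/rad [  0.1 -70.6] 0.003 size [44.6 44.5]
drive in bay mm/rad [-163.6   -2.1] 0.013 size [44.6 44.5]
drive in bay mm/rad [ 0.  71.4] -0.002 size [44.7 44.5]
```

```bash
python3 - <<'E'
from h import *
q=ori(0)
robot.reach(W(-.163,-.09,.14),q)
lin(-.163,-.09,.015,v=.1)
lin(-.163,-.06,.015,v=.06)
lin(-.163,-.0457,.015,v=.02)
lin(-.163,-.07,.015,v=.06)
lin(-.163,-.07,.14)
robot.move_linear([0.63,-0.06,0.49],Q,velocity=.25)
look("w4")
robot.command_gripper(.4)
print(robot.ik(W(-.26,0,.14),ori(np.pi/2)),robot.ik(W(-.26,0,.14),ori(-np.pi/2)))
E
```

```text
t11.1 F [-0.5  0.9 -0.5] err [ 0.3 -0.1  0.6]
t11.8 F [0.4 0.2 1. ] err [0.1 0.3 0.1]
t12.6 F [-0.5 -2.5  0.2] err [-0.  -0.1 -0. ]
t13.2 F [ 0.   0.1 -0.7] err [-0.  -0.4 -0.1]
t14.2 F [ 0.6  0.3 -0.2] err [-0.4  0.2 -0.7]
drive in bay mm/rad [  0.1 -70.6] -0.001 size [44.5 44.6]
drive in bay mm/rad [-163.2   -0.4] 0.0 size [44.5 44.5]
drive in bay mm/rad [ 0.1 71.4] 0.001 size [44.7 44.5]
[-1.58250552e-01  3.12008368e-01  2.04763826e+00 -4.44089210e-16
  7.81946027e-01 -1.91304688e+00] [-1.58250552e-01  3.12008368e-01  2.04763826e+00 -4.44089210e-16
  7.81946027e-01  1.22854577e+00]
```

```bash
python3 - <<'E'
from h import *
robot.reach(W(-.26,-.0004,.14),ori(-np.pi/2))
lin(-.26,-.0004,.02,v=.1)
lin(-.23,-.0004,.02,v=.06)
for x in np.arange(-.20,-.109,.015):
    lin(x,-.0004+.0008*min(1,(x+.23)/.1),.02,v=.03)
    f=np.linalg.norm(robot.state()["ft_force"][:2])
    if f>15: print("stop",f);break
lin(x-.03,0.0004,.02,v=.06)
lin(x-.03,0.0004,.14)
robot.move_linear([0.63,-0.06,0.49],Q,velocity=.25)
look("w5")
E
```

```text
t18.3 F [0.3 0.  0.1] err [ 0.2 -0.   0.4]
t18.9 F [-2.6 -0.2  1.7] err [ 0.3  0.2 -0.1]
t20.1 F [-6.5 -1.1  5.1] err [-1.   0.  -0.3]
t20.7 F [-2.  -0.4 -1.5] err [ 0.   0.  -0.2]
t21.4 F [-1.3  0.2 -0.7] err [0.3 0.  0.1]
t22.0 F [-2.6  0.3 -0.1] err [-0.1  0.  -0. ]
t22.7 F [-1.6 -0.5 -1.5] err [0.2 0.  0. ]
t23.3 F [-1.6 -0.4 -1.3] err [ 0.1  0.  -0. ]
t24.0 F [-1.6  0.6 -1. ] err [ 0.1  0.  -0. ]
t24.6 F [-0.1 -1.4 -0.2] err [ 0.1 -0.1  0.2]
t25.6 F [-0.1 -0.1 -0.9] err [-0.4  0.  -0.7]
drive in bay mm/rad [  0.1 -70.6] 0.002 size [44.6 44.6]
drive in bay mm/rad [-39.7   0.6] 0.0 size [44.6 44.5]
drive in bay mm/rad [ 0.  71.4] 0.001 size [44.7 44.6]
```

```bash
python3 - <<'E'
from h import *
robot.reach(W(-.14,.0004,.14),ori(-np.pi/2))
lin(-.14,.0004,.02,v=.1)
lin(-.112,.0004,.02,v=.06)
for x in (-.1,-.09,-.08,-.0705):
    lin(x,.0004,.02,v=.025)
    f=np.linalg.norm(robot.state()["ft_force"][:2])
    if f>15: print("stop",f);break
lin(x-.03,0.0004,.02,v=.06)
lin(x-.03,0.0004,.14)
robot.move_linear([0.63,-0.06,0.49],Q,velocity=.25)
look("w6")
E
```

```text
t29.8 F [0.4 0.3 0.2] err [ 0.3 -0.   0.6]
t30.4 F [ 0.7 -1.5  0.2] err [ 0.   0.1 -0.2]
t31.1 F [-6.4 -1.9  3.9] err [-1.1 -0.1 -0.2]
t31.6 F [-4.8 -0.6  3.4] err [-0.8 -0.1 -0.3]
t32.1 F [-3.  -0.1 -0.3] err [-0.3 -0.  -0.3]
t32.7 F [-0.8 -0.6 -0.8] err [0.3 0.1 0. ]
t33.3 F [ 0.5 -0.5 -0.1] err [ 0.1 -0.1  0.3]
t34.3 F [ 0.  -0.  -1.1] err [-0.4  0.1 -0.8]
drive in bay mm/rad [  0.  -70.6] 0.002 size [44.7 44.6]
drive in bay mm/rad [0.  0.5] 0.001 size [44.8 44.6]
drive in bay mm/rad [ 0.  71.4] 0.001 size [44.8 44.6]
```

View pics/w6.png

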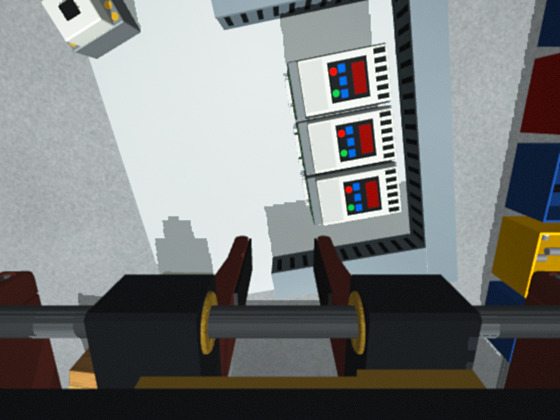

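The picture shows the three drives in one row, with keypads at about (348,80), (354,138) and (362,194). Their ends line up and the hand is clear.

```bash
python3 -c "
from cell import robot
print(robot.sign_off())"
```

```text
the job is handed in; nothing more can be done
None
```

The loose drive is in its place between the two neighbours, within about 0.5 mm of in line and 0.001 rad of square by the last camera check, and the job was handed in at about 34 s with the hand drawn clear; sign-off returned no verdict.

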